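# Unbar the parts case and stow its bar

## Robot

A 7-joint arm with a two-finger parallel gripper is mounted at the origin on the work surface. World frame = base frame: x ahead of the robot, y to its left, z up, the work surface at z = 0. Lengths are in m, angles in rad, forces in N, time in s.
With the tool pointing down it reaches from about 0.35 to 0.9 m from the base axis. Payload 8.1 kg.
Tool frame: the origin (TCP) lies on the centre line of the jaws, within the pads' length; the fingertips stand 19 mm ahead of it and the grasp point (between the pads) is the TCP (arm.tip_reach is the distance from the TCP to the fingertips, in m); z points along the fingers, y is the line along which they close (so a half turn about z gives the same grasp; the last joint's range is limited). The gripper opens to 92 mm and grips with 3 to 60 N. Pads are 19 mm wide; open, the fingers measure 130 mm over their backs; the gripper's body (75 mm by 190 mm) begins 47 mm behind the grasp point.
Start: joints at [-1.313, 0.434, 0.025, 1.573, -0.012, 1.134, -0.075], TCP at [0.221, 0.585, 0.219] pointing down, gripper open.
Joint ranges: [-2.62, 2.62], [-0.44, 2.09], [-1.27, 1.32], [0.08, 2.57], [-1.32, 4.46], [0.12, 2], [-2.74, 2.74]. Speed limits (rad/s): [2.22, 2.22, 3.01, 3.01, 3.14, 3.14, 3.14].

## Interface

Orientations are given as a rotation vector (axis times angle).
In Python, from cell import arm gives the robot as it stands.
- The arm moves only by the tool arm_command, never from a script. Its argument "targets" is a list that holds one entry, the list of rows, each a list of 6 numbers: the shift along the tool's x, y, z in m, then the turn, a rotation vector about the tool's x, y, z in rad. A call has 1 to 10 rows; each row shifts and turns the commanded pose from where the row before left it, along the tool's axes as they then stand; what a row does not reach is not made up. A row lasts 1/8 s, in which the tool goes at most 62.5 mm and 10.7 degrees, less where a joint would pass 70% of its speed; a pose out of reach is approached as far as the arm can. A call with a gripper value outside its range is refused whole. "jaw" is the finger opening in m, from 0 to 0.0918, set as the call begins (left out, the last holds). The fingers move at their own pace and stop on an object; "newtons" is the grip in N (left out, the last holds). Time passes only in rows, so rows that do not move let the fingers close. It gives the time, the measured TCP pose, the force, the opening and the grip force at its end, in the units of the state.
- arm.observe(): the state, without advancing time (a new reading comes with each control period).
- arm.get_image(name): name is "side" or "top"; returns a dict with "pixels" (420x560x3 uint8, red, green, blue), "z_map" (420x560 float32, m along the optical axis (not along the pixel's ray), 0 where there is no reading), "fx", "fy", "cx", "cy" (pixels), "xyz" and "rotation" of the camera in the world. Camera axes: x right, y down, z forward; pixel columns grow to the right and rows downward; lengths in m; the calibration is good to about 2 mm. A picture is of the moment at which its call begins.
- arm.sign_off(): hands the job in; it is judged then, once.
The state is a dict: "clock": time; "joints": joint angles; "dq": joint speeds; "joint_efforts": joint torques, N m; "position": TCP position; "ee_rot": TCP orientation; "force": force on the tool from outside, world axes, zero at the start; "ft_torque": the same for the moment, N m; "width": opening from 0.0 (shut) to 1.0 (fully open); "gripper_force": force on a finger pad.
Only numpy, scipy, OpenCV 4.12 (cv2) and the standard library are available. Lean on these libraries where they do the work, as an engineer would, in place of code of your own. Each camera call takes 0.05 s, during which the arm holds its last target. There are 200 camera calls.

## Task

Lift the wooden bar straight up out of both U brackets of the grey parts case, keeping it level, and lay it on the landing board of the low red pigeonhole unit with its nose in the mouth of the empty bay; let go of it there. Then take it by its free end and slide it in, fully home against the bay's back wall. Then slide the case's cover fully open towards you, leaving the things standing around undisturbed.

Things in the scene. Friction and masses are not known exactly. Their poses are not given: they have to be found in the camera images.
- chest: Grey steel parts case, fixed, 240 (its x) x 190 (its y) x 70 mm high; origin at the centre of its underside, x pointing away from the robot (yaw varies, and which side of the table it is on). Front half: a solid deck 70 mm above the table; back half: a well under the sliding cover. A wooden bar lies in two U brackets on the deck.
- bracket_l (a point): Saddle centre of the open-topped steel U bracket at x = -60, y = +75 mm of the case, 76 mm above the table. The bracket is 12 mm wide along y; its two arms are 27 mm apart along x, 6 mm thick, and end 100 mm above the table.
- bracket_r (a point): The same for the other U bracket, at x = -60, y = -75 mm of the case.
- bar: Plain wooden locking bar, 180 mm long (its y), 22 wide (x), 28 high (z), 0.08 to 0.17 kg, loose; origin at the centre of its underside. At the start it lies along the case's y in both brackets, underside 76 mm above the table, ends 5 to 13 mm past the brackets; its middle 130 mm is free to grasp across x. Both ends are alike.
- cover (a joint): Aluminium cover of the case: metres slid along the case's -x (towards the robot); 0 = closed, 0.08 = fully open at its stop. Rubs with 1.5 N, stays where left. Two lugs (to 24 mm above the deck, y = +-48 mm, 3 to 8 mm behind the bar) strike the bar while it is in place; between them a notch 76 mm wide, 45 mm deep leaves room for fingers.
- cover_grip (a point): Grip point of the handle on the cover: an upright rib 60 mm long (case y), 12 mm thick (case x), from 78 to 110 mm above the table; this point is on its middle, 100 mm above the table, at x = +30 mm of the case when closed. Moves with the cover; axes as the case's.
- rack: Base board of the low pigeonhole unit: dark wood, fixed, 10 mm thick, 190 mm wide (its y); origin on the table midway under the mouths of the three red bays; x points into the bays (away from the robot, yaw varies). In front of the mouths it is a bare landing board, reaching to x = -166 mm.
- bay_free: The empty one of three red bays side by side, 56 mm apart, on the base board (which one varies; the others hold a copper pipe and a carton). Origin on its floor, flush with the landing board, 10 mm above the table, centre of its mouth; x points in. Inside 36 wide, 44 high, 140 mm deep; its roof is two cross slats (x 0 to 30 and 114 to 148 mm), tops 62 mm above the table. Bar home: its end on the back wall, 40 mm sticking out, bar origin at x = +50 mm.
- can: Bystander: closed tin, 60 mm diameter, 85 mm high, standing between the case and the pigeonhole unit, at their far ends. Leave alone.
- driver: Bystander: screwdriver lying on the table between the case and the pigeonhole unit. Leave alone.
- tape: Bystander: black rubber ring, 90 mm diameter, 40 mm high, lying at the left side. Leave alone.
- jar: Bystander: jar, 72 mm diameter, 80 mm high, at the right side. Leave alone.
- spanner: Bystander: spanner lying at the left side. Leave alone.
Things that resemble listed ones, but are neither listed nor needed, are in the scene too. What is shaped like the bar but turquoise is not meant.

How it is judged:
By the outcome, as a careful person would: the job done as asked, in the order asked, and still so for the second after the job is handed in, with the robot touching nothing.
It also fails if it takes over 67 s, if anything falls off the work surface, if the arm or the gripper's body presses on something with over 40 N, if the wrist force passes 120 N, or if a joint passes its speed limit or range.

## Working session

There is one attempt and no reset: what is moved stays moved. The work goes in short steps, Python scripts to look and compute and a tool call to move; the robot and the scene stay as the last step left them, time stands still between calls to the robot, and variables do not carry over. Pictures are saved under pics/ and viewed, at most 10 in all, crops included, and the job is handed in when it is done.

Besides the shell and the picture viewer there is one more tool, called in YAML: its name, and indented under it one key for each argument. arm_command: Moves the arm, as the interface text tells. Its arguments: {"type":"object","properties":{"targets":{"type":"array","items":{"type":"array","items":{"type":"array","items":{"type":"number"}}}},"jaw":{"type":"number"},"newtons":{"type":"number"}},"required":["targets"]}

```bash
mkdir -p pics; ls
cat > h.py <<'E'
import numpy as np, cv2
from scipy.spatial.transform import Rotation as R
from cell import arm
def snap(n,f):
    im=arm.get_image(n); np.savez(f'{f}.npz',**im)
    cv2.imwrite(f'pics/{f}.png',im['pixels'][:,:,::-1]); return im
def load(f): return dict(np.load(f'{f}.npz'))
def cloud(im):
    z=im['z_map']; v,u=np.mgrid[:z.shape[0],:z.shape[1]]
    c=np.stack([(u-im['cx'])/im['fx']*z,(v-im['cy'])/im['fy']*z,z],-1)
    Rm=np.asarray(im['rotation']); Rm=Rm if Rm.shape==(3,3) else R.from_rotvec(Rm).as_matrix() if Rm.size==3 else R.from_quat(Rm).as_matrix()
    p=c@Rm.T+im['xyz']; p[z==0]=np.nan; return p
E
python3 - <<'E'
from h import *
for n in('top','side'):
    i=snap(n,n+'0'); print(n,i['xyz'],i['rotation'],i['fx'])
s=arm.observe(); print(s)
E
```

```text
pics
top [ 0.24605447 -0.05016304  1.47993546] [-2.12782719  2.13131815 -0.16029374] 510.9441325578616
side [ 0.05412334 -0.92009243  0.7546276 ] [-2.11430006  0.46983833 -0.27388495] 379.56511619322555
{'clock': 0.1, 'joints': array([-1.3125919 ,  0.435161  ,  0.02496675,  1.57398274, -0.01161239,
        1.13402788, -0.07510954]), 'dq': array([ 0.00062452, -0.00277609,  0.00058552, -0.00078476, -0.00057837,
        0.00086321,  0.00109529]), 'joint_efforts': array([ 2.38905894e-03, -6.69125819e+01,  9.87483077e-01, -3.15147150e+01,
       -6.05646218e-02,  3.74328915e-02,  5.56584155e-05]), 'position': array([0.22051885, 0.5843029 , 0.21852765]), 'ee_rot': array([-5.63775644e-01, -3.09044728e+00,  2.24120214e-03]), 'force': array([-0.05594008,  0.24752894, -0.02387713]), 'ft_torque': array([ 0.00225053, -0.0420675 ,  0.03561581]), 'gripper_force': 0.0, 'width': 1.0013348739625727}
```

View pics/top0.png

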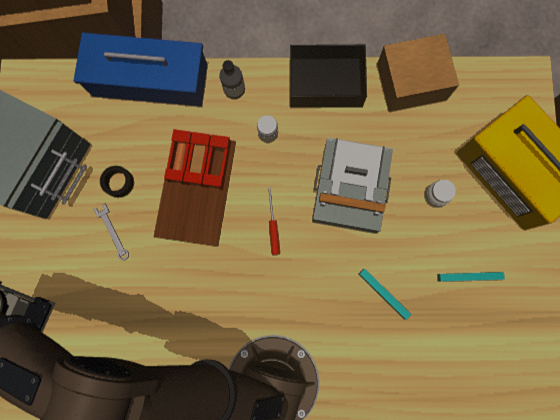

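View pics/side0.png

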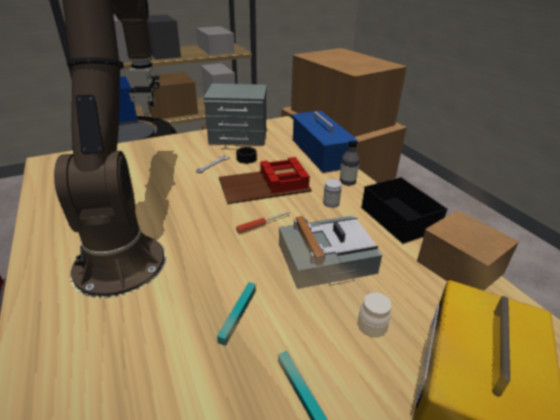

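Top view: the case is at about (353,185), with the bar from (320,198) to (385,207). The rack is at (195,190) with its bays at about (200,158), and the driver is at (273,225). I'll enlarge the view to pick edges and the free bay.

Run:
```python
from h import *
im=load('top0'); p=im['pixels'][:,:,::-1]
a=cv2.resize(p[120:255,145:245],None,fx=4,fy=4,interpolation=cv2.INTER_CUBIC)
b=cv2.resize(p[125:245,305:400],None,fx=4,fy=4,interpolation=cv2.INTER_CUBIC)
b=cv2.copyMakeBorder(b,0,540-b.shape[0],0,0,cv2.BORDER_CONSTANT)
cv2.imwrite('pics/crop0.png',np.hstack([a,b]))
c=cloud(im); 
hsv=cv2.cvtColor(p.copy(),cv2.COLOR_BGR2HSV)
def rect(m,name):
    m=m&np.isfinite(c[...,2]); n,l,st,_=cv2.connectedComponentsWithStats(m.astype(np.uint8)); k=1+st[1:,4].argmax(); q=c[l==k]
    r=cv2.minAreaRect((q[:,:2]*1000).astype(np.float32)); print(name,len(q),np.round(r[0],1),np.round(r[1],1),round(r[2],2),'z',np.percentile(q[:,2],[5,50,95]).round(4)); print(cv2.boxPoints(r).round())
z=c[...,2]; u=np.arange(560)[None]; v=np.arange(420)[:,None]
cs=(u>305)&(u<400)&(v>128)&(v<240); rk=(u>145)&(u<245)&(v>120)&(v<252)
rect(cs&(z>.055)&(z<.095),'case')
rect(cs&(hsv[...,0]<18)&(hsv[...,1]>120)&(z>.088)&(z<.12),'bar')
rect(cs&(z>.098)&(v<190),'handle')
rect(rk&(z>.004)&(z<.02),'board')
rect(rk&(z>.05)&(z<.075),'bays')
print(z[150:180,220:226].mean(), z[230,340:350])
```

```text
case 4961 [ 550.1 -226.8] [190.6 242.1] 79.62 z [0.0649 0.0725 0.0826]
[[ 414. -299.]
 [ 652. -342.]
 [ 686. -155.]
 [ 448. -111.]]
bar 546 [ 491.4 -218.8] [178.8  26.1] 79.98 z [0.0971 0.1031 0.1082]
[[ 463. -305.]
 [ 489. -309.]
 [ 520. -133.]
 [ 494. -129.]]
handle 112 [ 579.  -231.9] [59.6 13.7] 79.15 z [0.1011 0.1092 0.1149]
[[ 567. -260.]
 [ 580. -263.]
 [ 591. -204.]
 [ 578. -201.]]
board 3894 [546.7 232.2] [207.6 320.3] 84.37 z [0.0052 0.0097 0.015 ]
[[377. 145.]
 [696. 113.]
 [716. 320.]
 [397. 351.]]
bays 1749 [629.4 219.7] [166.3 150.1] 81.26 z [0.0514 0.0599 0.066 ]
[[543. 149.]
 [691. 126.]
 [716. 290.]
 [568. 313.]]
nan [-0.00042994  0.00084867 -0.00392865 -0.00115711 -0.0013268  -0.00227671
  0.00290389  0.00517636  0.00561437 -0.00208949]
```

View pics/crop0.png

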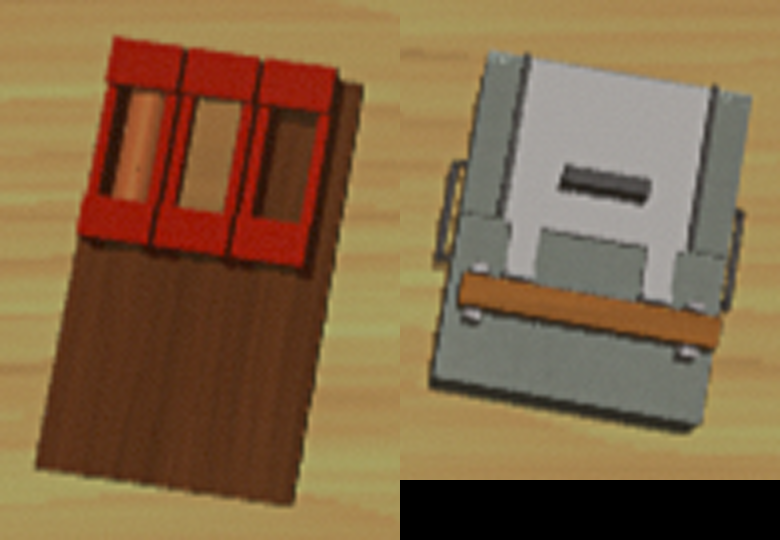

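Crop: the right-hand bay (robot's right, the rack's −y) is empty. The left bay holds the pipe and the middle one the carton. Board corners are at crop (37,468), (295,505) and (362,85); the roof front edge runs (80,237) to (305,268).

```bash
cat >> h.py <<'E'
def pix(im,u,v,z):
    Rm=R.from_rotvec(im['rotation']).as_matrix(); d=Rm@[(u-im['cx'])/im['fx'],(v-im['cy'])/im['fy'],1]
    t=(z-im['xyz'][2])/d[2]; return (im['xyz']+t*d)[:2]
E
python3 - <<'E'
from h import *
im=load('top0')
f=lambda x,y,z:1000*pix(im,145+x/4-.4,120+y/4-.4,z)
g=lambda x,y,z:1000*pix(im,305+(x-400)/4-.4,125+y/4-.4,z)
A,B,C=f(37,468,.01),f(295,505,.01),f(362,85,.01)
print('board',A,B,C,np.linalg.norm(B-A)); 
e=C-B; print('yaw side',np.degrees(np.arctan2(e[1],e[0])),'front',np.degrees(np.arctan2(*(A-B)[::-1]))-90)
y=np.arctan2(e[1],e[0]); ex=np.array([np.cos(y),np.sin(y)]); ey=np.array([-ex[1],ex[0]])
o=(A+B)/2+166*ex; print('rack origin',o)
for n,q in dict(rl=(80,237),rr=(310,268)).items():
    for z in(.062,.058): P=f(*q,z)-o; print(n,z,P@ex,P@ey)
for q in ((268,108),(325,112),(308,222),(252,215)):
    P=f(*q,.06)-o; print('bay opening',P@ex,P@ey)
print('bar top', [g(*q,.104).round(1) for q in((460,272),(722,318),(717,348),(460,305))])
E
```

```text
board [406.98968042 346.08294433] [379.79675738 158.13680246] [693.62822078 114.42475829] 189.90315243709645
yaw side -7.929432638104434 front -8.232690659312823
rack origin [557.80604771 229.20961745]
rl 0.062 -2.2434016688832914 79.34858580521728
rl 0.058 -1.4874094453870146 80.47432747298461
rr 0.062 -2.4209200333949696 -86.84147899218614
rr 0.058 -1.6654285897135224 -86.1845599733876
bay opening 110.05433570704055 -38.03624432702294
bay opening 112.59987302322105 -79.24705819617894
bay opening 30.84337316522363 -79.84247869110065
bay opening 30.5240881953375 -39.35336759549314
bar top [array([ 516.9, -130.3]), array([ 484.4, -308.2]), array([ 463.7, -304.2]), array([ 493.9, -130. ])]
```

```bash
cat >> h.py <<'E'
def plan(x,y,z,yaw,n):
    "rows in tool axes to bring TCP to x,y,z (mm), jaw line (tool y) heading yaw deg, tool pointing down"
    s=arm.observe(); r=R.from_rotvec(s['ee_rot']); p=s['position']*1000; t=np.radians(yaw)
    Y=np.array([np.cos(t),np.sin(t),0]); Z=np.array([0,0,-1]); T=R.from_matrix(np.stack([np.cross(Y,Z),Y,Z],1))
    w=(r.inv()*T).as_rotvec()/n; d=(np.array([x,y,z])-p)/n; rows=[]
    for i in range(n):
        rows.append([*(r.inv().apply(d)/1000).round(4),*w.round(4)]); r=r*R.from_rotvec(w)
    print('|d|/row',np.linalg.norm(d).round(1),'deg/row',np.degrees(np.linalg.norm(w)).round(1))
    for q in rows: print([float(v) for v in q])
def st():
    s=arm.observe(); M=R.from_rotvec(s['ee_rot']).as_matrix()
    print(round(s['clock'],2),(s['position']*1000).round(1),'jaw yaw',np.degrees(np.arctan2(M[1,1],M[0,1])).round(2),'tilt',M[:2,2].round(4),s['force'].round(1),s['width'],s['gripper_force'],s['joints'].round(2))
E
python3 -c "
from h import *
plan(490.5,-218,180,-10,18)"
```

```text
|d|/row 47.1 deg/row 4.4
[-0.0298, -0.0364, 0.0022, -0.0001, 0.0001, 0.0769]
[-0.0325, -0.034, 0.0022, -0.0001, 0.0001, 0.0769]
[-0.035, -0.0314, 0.0022, -0.0001, 0.0001, 0.0769]
[-0.0373, -0.0286, 0.0022, -0.0001, 0.0001, 0.0769]
[-0.0394, -0.0257, 0.0022, -0.0001, 0.0001, 0.0769]
[-0.0413, -0.0226, 0.0022, -0.0001, 0.0001, 0.0769]
[-0.0429, -0.0193, 0.0022, -0.0001, 0.0001, 0.0769]
[-0.0442, -0.016, 0.0022, -0.0001, 0.0001, 0.0769]
[-0.0453, -0.0125, 0.0022, -0.0001, 0.0001, 0.0769]
[-0.0462, -0.009, 0.0022, -0.0001, 0.0001, 0.0769]
[-0.0467, -0.0054, 0.0022, -0.0001, 0.0001, 0.0769]
[-0.047, -0.0018, 0.0022, -0.0001, 0.0001, 0.0769]
[-0.047, 0.0018, 0.0022, -0.0001, 0.0001, 0.0769]
[-0.0467, 0.0054, 0.0021, -0.0001, 0.0001, 0.0769]
[-0.0462, 0.009, 0.0021, -0.0001, 0.0001, 0.0769]
[-0.0453, 0.0125, 0.0021, -0.0001, 0.0001, 0.0769]
[-0.0443, 0.0159, 0.0021, -0.0001, 0.0001, 0.0769]
[-0.0429, 0.0193, 0.0021, -0.0001, 0.0001, 0.0769]
```

arm_command:
  targets:
    - [[-0.03,-0.036,0.002,0,0,0.077],[-0.0325,-0.034,0.002,0,0,0.077],[-0.035,-0.031,0.002,0,0,0.077],[-0.037,-0.029,0.002,0,0,0.077],[-0.039,-0.026,0.002,0,0,0.077],[-0.041,-0.023,0.002,0,0,0.077],[-0.043,-0.019,0.002,0,0,0.077],[-0.044,-0.016,0.002,0,0,0.077],[-0.045,-0.0125,0.002,0,0,0.077]]
  jaw: 0.05
  newtons: 25

```text
clock: 1.23
position: [0.3548, 0.183, 0.2011]
ee_rot: [-1.583, -2.713, -0.0]
force: [-0.3, -0.0, -0.2]
width: 0.546
gripper_force: 0.0
```

arm_command:
  targets:
    - [[-0.046,-0.009,0.002,0,0,0.077],[-0.047,-0.005,0.002,0,0,0.077],[-0.047,-0.002,0.002,0,0,0.077],[-0.047,0.002,0.002,0,0,0.077],[-0.047,0.005,0.002,0,0,0.077],[-0.046,0.009,0.002,0,0,0.077],[-0.045,0.0125,0.002,0,0,0.077],[-0.044,0.016,0.002,0,0,0.077],[-0.043,0.019,0.002,0,0,0.077],[0,0,0,0,0,0]]

```text
clock: 2.48
position: [0.4892, -0.2203, 0.183]
ee_rot: [2.413, 2.009, -0.003]
force: [0.1, 0.2, 0.5]
width: 0.544
gripper_force: 0.0
```

```bash
python3 -c "
from h import *
st(); plan(490.5,-218,135,-10,2)"
```

```text
2.48 [ 489.2 -220.3  183. ] jaw yaw -10.42 tilt [-0.0004 -0.0026] [0.1 0.2 0.5] 0.5444894497888025 0.0 [-0.21  0.38  0.71  1.88 -0.29  0.99  0.45]
|d|/row 24.0 deg/row 0.2
[0.0013, 0.0004, 0.024, 0.0, 0.0013, -0.0037]
[0.0013, 0.0004, 0.024, 0.0, 0.0013, -0.0037]
```

arm_command:
  targets:
    - [[0.0015,0.0005,0.03,0,0.0013,-0.0035],[0.001,0.0005,0.03,0,0.0013,-0.0035],[0,0,0.015,0,0,0],[0,0,0.008,0,0,0],[0,0,0.002,0,0,0],[0,0,0,0,0,0]]

```text
clock: 3.22
position: [0.4911, -0.2141, 0.0988]
ee_rot: [-2.4, -2.025, -0.004]
force: [-0.1, 0.2, -1.1]
width: 0.542
gripper_force: 0.0
```

```bash
python3 -c "
from h import *
st();snap('side','side1');im=load('side1');p=im['pixels'][:,:,::-1]
cv2.imwrite('pics/side1c.png',cv2.resize(p[170:300,240:400],None,fx=4.5,fy=4.5,interpolation=cv2.INTER_CUBIC))"
```

```text
3.23 [ 491.1 -214.1   98.8] jaw yaw -9.69 tilt [0.0014 0.0024] [-0.1  0.2 -1.1] 0.542388499632727 0.0 [-0.15  0.48  0.64  1.97 -0.39  0.81  0.54]
```

View pics/side1c.png

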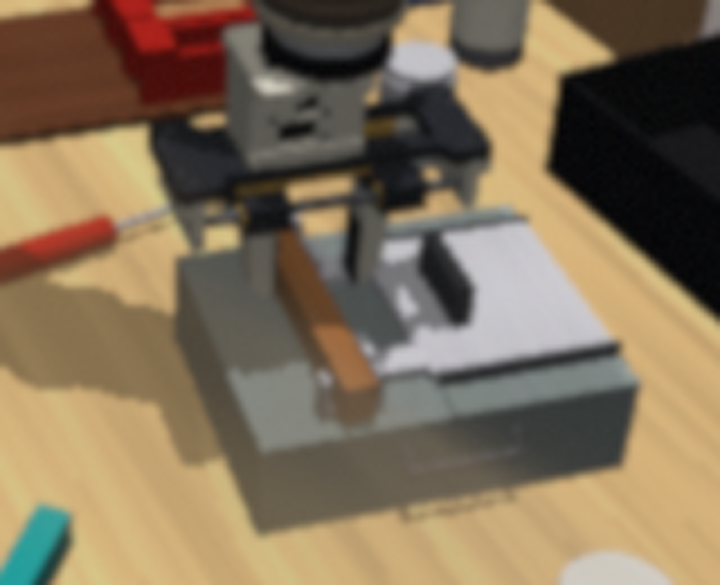

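The fingers straddle the bar, one in the notch, with clearance all round. I'll close now.

arm_command:
  targets:
    - [[0,0,0,0,0,0],[0,0,0,0,0,0],[0,0,0,0,0,0],[0,0,0,0,0,0]]
  jaw: 0.01
  newtons: 25

```text
clock: 3.78
position: [0.4908, -0.2139, 0.0983]
ee_rot: [-2.4, -2.025, -0.003]
force: [-0.4, 0.1, 0.2]
width: 0.159
gripper_force: 0.0
```

```bash
python3 -c "
from h import *
st();snap('side','side2');im=load('side2');p=im['pixels'][:,:,::-1]
cv2.imwrite('pics/side2c.png',cv2.resize(p[170:300,240:400],None,fx=4.5,fy=4.5,interpolation=cv2.INTER_CUBIC))"
```

```text
3.77 [ 490.8 -213.9   98.3] jaw yaw -9.69 tilt [0.0006 0.0026] [-0.4  0.1  0.2] 0.15927257007195655 0.0 [-0.15  0.48  0.64  1.97 -0.39  0.81  0.54]
```

View pics/side2c.png

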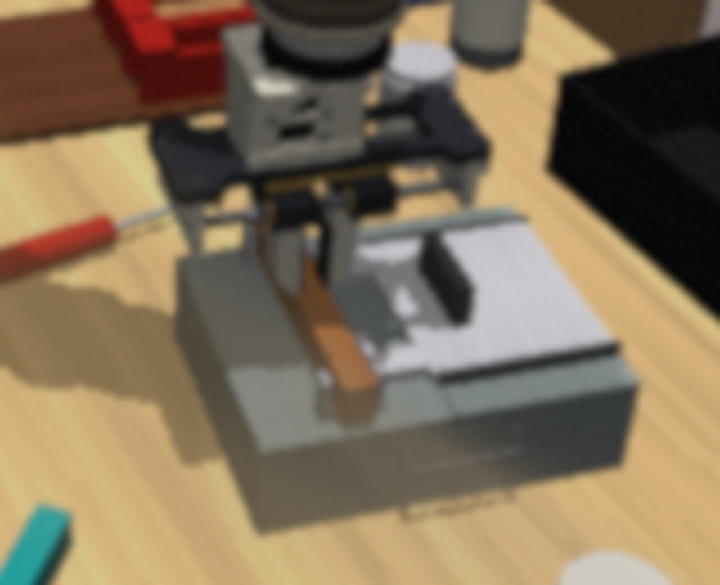

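The picture doesn't settle whether the bar is held: the front finger hides part of it. The reading of 14.6 mm is also narrower than the bar, so I'll let time pass and check again.

arm_command:
  targets:
    - [[0,0,0,0,0,0],[0,0,0,0,0,0]]

```text
clock: 4.08
position: [0.4908, -0.214, 0.0982]
ee_rot: [-2.4, -2.025, -0.003]
force: [0.7, 1.1, -0.0]
width: 0.11
gripper_force: 0.0
```

```bash
python3 -c "
from h import *
st();c=cloud(load('side2'))
hsv=cv2.cvtColor(load('side2')['pixels'],cv2.COLOR_RGB2HSV)
for v in(222,226,230,233,236,240):
  print(v,[(u,hsv[v,u,1],*(c[v,u]*1000).round().astype(int)) for u in range(296,326,3) if np.isfinite(c[v,u]).all()])
m=(hsv[...,0]<18)&(hsv[...,1]>110)&(c[...,2]>.07)&(c[...,2]<.13)&(c[...,1]<-.1)&(c[...,1]>-.35)&(c[...,0]>.42)&(c[...,0]<.55)
q=c[m];r=cv2.minAreaRect((q[:,:2]*1000).astype(np.float32));print(len(q),r,np.percentile(q[:,2],[2,50,98]))
"
```

```text
4.08 [ 490.8 -214.    98.2] jaw yaw -9.69 tilt [0.0005 0.0026] [ 0.7  1.1 -0. ] 0.11012846750420553 0.0 [-0.15  0.48  0.64  1.97 -0.39  0.81  0.54]
222 [(296, np.uint8(24), np.int64(489), np.int64(-146), np.int64(96)), (299, np.uint8(59), np.int64(468), np.int64(-201), np.int64(140)), (302, np.uint8(29), np.int64(464), np.int64(-223), np.int64(156)), (305, np.uint8(24), np.int64(474), np.int64(-222), np.int64(152)), (308, np.uint8(62), np.int64(588), np.int64(-51), np.int64(1)), (311, np.uint8(66), np.int64(499), np.int64(-211), np.int64(137)), (314, np.uint8(24), np.int64(500), np.int64(-225), np.int64(146)), (317, np.uint8(25), np.int64(508), np.int64(-227), np.int64(145)), (320, np.uint8(13), np.int64(574), np.int64(-143), np.int64(68)), (323, np.uint8(13), np.int64(580), np.int64(-150), np.int64(71))]
226 [(296, np.uint8(31), np.int64(489), np.int64(-148), np.int64(82)), (299, np.uint8(56), np.int64(488), np.int64(-167), np.int64(96)), (302, np.uint8(25), np.int64(465), np.int64(-223), np.int64(142)), (305, np.uint8(25), np.int64(474), np.int64(-224), np.int64(140)), (308, np.uin
[... 2441 characters left out ...]
64(-192), np.int64(68)), (302, np.uint8(26), np.int64(482), np.int64(-199), np.int64(71)), (305, np.uint8(103), np.int64(481), np.int64(-217), np.int64(85)), (308, np.uint8(132), np.int64(476), np.int64(-240), np.int64(103)), (311, np.uint8(146), np.int64(484), np.int64(-242), np.int64(102)), (314, np.uint8(146), np.int64(491), np.int64(-247), np.int64(104)), (317, np.uint8(13), np.int64(522), np.int64(-214), np.int64(68)), (320, np.uint8(16), np.int64(530), np.int64(-218), np.int64(69)), (323, np.uint8(16), np.int64(538), np.int64(-221), np.int64(68))]
221 ((483.6638488769531, -248.2861785888672), (124.32656860351562, 20.26941680908203), 78.96041870117188) [0.09284531 0.10343849 0.11122447]
```

```bash
python3 -c "
from h import *
print(arm.tip_reach,[a for a in dir(arm) if a[0]!='_'])
for n in('side1','side2'):
  c=cloud(load(n)); hsv=cv2.cvtColor(load(n)['pixels'],cv2.COLOR_RGB2HSV)
  m=(c[...,2]>.085)&(c[...,2]<.25)&(abs(c[...,1]+.218)<.03)&(c[...,0]>.43)&(c[...,0]<.55)&(hsv[...,1]<60)
  q=c[m]*1000
  for z in range(85,185,8):
    k=q[(q[:,2]>=z)&(q[:,2]<z+8)]
    if len(k): print(n,z,len(k),k[:,0].min().round(),k[:,0].max().round(),k[:,1].min().round(),k[:,1].max().round(),np.histogram(k[:,0],range(430,560,10))[0])
"
```

```text
0.019 ['PlanningError', 'get_image', 'observe', 'sign_off', 'tip_reach']
side1 101 7 459.0 519.0 -231.0 -210.0 [0 0 1 1 0 0 0 0 5 0 0 0]
side1 109 21 455.0 531.0 -232.0 -210.0 [ 0  0  4  2  0  0  0  0 10  4  1  0]
side1 117 38 449.0 530.0 -234.0 -206.0 [ 0  4 10  3  0  0  0  0 13  8  0  0]
side1 125 36 448.0 530.0 -233.0 -197.0 [ 0  4 10  2  0  0  0  0 12  8  0  0]
side1 133 34 447.0 530.0 -235.0 -207.0 [ 0  6  6  2  0  0  0  0 11  8  1  0]
side1 141 37 446.0 530.0 -234.0 -208.0 [0 7 9 2 0 0 0 0 9 8 2 0]
side1 149 35 445.0 531.0 -235.0 -211.0 [ 0  5  8  0  0  0  0  0 11 10  1  0]
side1 157 11 515.0 523.0 -235.0 -220.0 [0 0 0 0 0 0 0 0 7 4 0 0]
side1 165 6 516.0 520.0 -235.0 -215.0 [0 0 0 0 0 0 0 0 6 0 0 0]
side1 173 20 431.0 519.0 -244.0 -204.0 [10  5  0  0  0  0  0  0  5  0  0  0]
side1 181 43 432.0 517.0 -248.0 -206.0 [ 9 10  8  3  2  1  4  5  1  0  0  0]
side2 101 1 502.0 502.0 -227.0 -227.0 [0 0 0 0 0 0 0 1 0 0 0 0]
side2 109 19 472.0 508.0 -230.0 -206.0 [0 0 0 0 4 0 8 7 0 0 0 0]
side2 117 34 465.0 513.0 -232.0 -207.0 [ 0  0  0  6  8  0  8 10  2  0  0  0]
side2 125 34 465.0 512.0 -230.0 -209.0 [0 0 0 9 6 0 9 8 2 0 0 0]
side2 133 44 465.0 514.0 -232.0 -201.0 [ 0  0  0 13  8  1  8  8  6  0  0  0]
side2 141 35 465.0 513.0 -231.0 -209.0 [ 0  0  0 10  7  0  6  8  4  0  0  0]
side2 149 36 461.0 512.0 -231.0 -210.0 [ 0  0  0  9  7  0  8 10  2  0  0  0]
side2 157 10 499.0 507.0 -231.0 -208.0 [0 0 0 0 0 0 3 7 0 0 0 0]
side2 165 4 454.0 502.0 -230.0 -207.0 [0 0 1 0 0 0 0 3 0 0 0 0]
side2 173 21 447.0 500.0 -248.0 -211.0 [ 0  1 11  2  0  0  7  0  0  0  0  0]
side2 181 55 432.0 549.0 -248.0 -197.0 [10  5  9  5  3 10  5  0  0  0  0  8]
```

The side depth shows the fingertips at z≈110 mm, where the state implies 79. So the real gripper sits about 30 mm higher than the reported pose, and it closed on air just above the bar. I'll open, go down 26 mm, and measure the tips again before closing.

arm_command:
  targets:
    - [[0,0,0,0,0,0],[0,0,0,0,0,0],[0,0,0,0,0,0],[0,0,0,0,0,0],[0,0,0,0,0,0]]
  jaw: 0.05

```text
clock: 4.7
position: [0.4908, -0.2139, 0.0982]
ee_rot: [-2.4, -2.025, -0.003]
force: [-0.6, -0.7, 0.9]
width: 0.537
gripper_force: 0.0
```

arm_command:
  targets:
    - [[0,0,0.006,0,0,0],[0,0,0.006,0,0,0],[0,0,0.006,0,0,0],[0,0,0.006,0,0,0],[0,0,0.002,0,0,0],[0,0,0,0,0,0]]

```text
clock: 5.45
position: [0.4907, -0.2139, 0.0721]
ee_rot: [-2.4, -2.025, -0.003]
force: [-0.4, -0.7, -0.3]
width: 0.544
gripper_force: 0.0
```

```bash
cat > tips.py <<'E'
from h import *
import sys
def tips(n,x0,y0,r=.05,lo=.0,hi=.2):
  c=cloud(load(n)); hsv=cv2.cvtColor(load(n)['pixels'],cv2.COLOR_RGB2HSV)
  m=(c[...,2]>lo)&(c[...,2]<hi)&(abs(c[...,1]-y0)<.03)&(abs(c[...,0]-x0)<r)&(hsv[...,1]<60)
  q=c[m]*1000
  for z in range(int(lo*1000),int(hi*1000),6):
    k=q[(q[:,2]>=z)&(q[:,2]<z+6)]
    if len(k): print(z,len(k),'y10/50',np.percentile(k[:,1],[10,50]).round(),np.histogram(k[:,0],np.arange(x0*1000-r*1000,x0*1000+r*1000+1,10))[0])
E
python3 -c "
from tips import *
st();snap('side','side3');tips('side3',.49,-.218,lo=.066,hi=.2)"
```

```text
5.45 [ 490.7 -213.9   72.1] jaw yaw -9.69 tilt [0.0003 0.0026] [-0.4 -0.7 -0.3] 0.5437871531664986 0.0 [-0.12  0.52  0.61  1.99 -0.43  0.76  0.57]
66 240 y10/50 [-242. -223.] [49 50 36 33 14  0  0  4 23 31]
72 7 y10/50 [-235. -220.] [2 0 2 2 0 0 0 0 1 0]
78 9 y10/50 [-228. -222.] [0 2 2 0 0 0 0 5 0 0]
84 14 y10/50 [-231. -224.] [0 5 0 0 0 0 0 6 3 0]
90 29 y10/50 [-232. -221.] [ 3  6  4  0  0  0  0 11  5  0]
96 25 y10/50 [-232. -221.] [4 7 1 0 0 0 0 8 5 0]
102 30 y10/50 [-233. -221.] [6 4 4 0 0 0 0 9 5 2]
108 27 y10/50 [-232. -221.] [5 6 1 0 0 0 0 9 5 1]
114 30 y10/50 [-232. -222.] [ 5  5  1  0  0  0  0 12  7  0]
120 32 y10/50 [-232. -221.] [ 6  9  1  0  0  0  0 11  5  0]
126 16 y10/50 [-234. -231.] [2 2 0 0 0 0 0 7 3 2]
132 8 y10/50 [-233. -231.] [0 0 0 0 0 0 0 6 2 0]
138 1 y10/50 [-216. -216.] [0 0 0 0 0 0 0 1 0 0]
144 5 y10/50 [-244. -222.] [2 0 0 0 0 0 0 3 0 0]
150 13 y10/50 [-244. -242.] [6 0 0 0 0 2 0 5 0 0]
156 34 y10/50 [-246. -243.] [ 6  1  3 10  5  7  1  1  0  0]
162 37 y10/50 [-246. -243.] [11  5  3  0  2  1  3  2  4  6]
168 37 y10/50 [-245. -239.] [ 9  5  0  0  0  0  0  5  8 10]
174 5 y10/50 [-246. -244.] [0 0 0 0 0 0 0 3 2 0]
180 44 y10/50 [-247. -241.] [3 4 4 2 3 5 6 4 7 6]
186 92 y10/50 [-245. -237.] [16 10  9  9  9  6  9  8  8  8]
192 67 y10/50 [-241. -235.] [16  9 12  9  8 10  3  0  0  0]
198 22 y10/50 [-238. -231.] [4 3 3 6 4 2 0 0 0 0]
```

The offset is a steady +31 mm in z, with tips at about 84. I'll go 3 mm lower and close.

arm_command:
  targets:
    - [[0,0,0.003,0,0,0],[0,0,0,0,0,0],[0,0,0,0,0,0],[0,0,0,0,0,0],[0,0,0,0,0,0]]
  jaw: 0.01

```text
clock: 6.12
position: [0.4909, -0.2139, 0.0693]
ee_rot: [-2.4, -2.025, -0.003]
force: [0.5, -0.1, -1.9]
width: 0.235
gripper_force: 25.0
```

arm_command:
  targets:
    - [[0,0,-0.003,0,0,0],[0,0,-0.008,0,0,0],[0,0,-0.012,0,0,0],[0,0,-0.015,0,0,0],[0,0,-0.025,0,0,0],[0,0,-0.03,0,0,0],[0,0,-0.03,0,0,0],[0,0,0,0,0,0]]

```text
clock: 7.12
position: [0.4921, -0.215, 0.1951]
ee_rot: [2.4, 2.024, 0.008]
force: [0.1, 0.3, -1.5]
width: 0.238
gripper_force: 25.0
```

Run:
```python
from h import *
st(); im=snap('side','side4'); c=cloud(im); hsv=cv2.cvtColor(im['pixels'],cv2.COLOR_RGB2HSV)
m=(hsv[...,0]<18)&(hsv[...,1]>110)&(c[...,2]>.15)&(c[...,2]<.26)&(c[...,1]<-.1)&(c[...,1]>-.35)&(c[...,0]>.42)&(c[...,0]<.55)
q=c[m]*1000;print(len(q),np.percentile(q[:,2],[2,50,98]),cv2.minAreaRect(q[:,:2].astype(np.float32)))
t=q[:,1]; print(np.polyfit(t,q[:,2],1))
for a in range(-310,-120,20):
    k=q[(t>=a)&(t<a+20)]; print(a,len(k),k[:,2].max() if len(k) else 0, k[:,2].min() if len(k) else 0)
plan(473.8,182,190,82,18)
```

```text
7.12 [ 492.1 -215.   195.1] jaw yaw -9.69 tilt [0.0052 0.0016] [ 0.1  0.3 -1.5] 0.23755538915536373 24.954121112823486 [-0.22  0.36  0.72  1.87 -0.28  1.01  0.45]
373 [206.74822097 228.37583702 233.62820161] ((488.05474853515625, -232.0985107421875), (165.38504028320312, 24.161481857299805), 79.90821838378906)
[5.28654484e-02 2.38843069e+02]
-310 92 231.80771764800267 207.3042737365326
-290 64 231.50180099838835 205.65987492170566
-270 66 230.89864912839298 204.41264769543332
-250 56 231.09754098332624 203.59508481505372
-230 53 249.2965675994534 208.76723868827264
-210 15 231.10595775404374 227.52405289143175
-190 1 228.7236726062395 228.7236726062395
-170 0 0 0
-150 1 206.11986871854427 206.11986871854427
-130 0 0 0
|d|/row 22.0 deg/row 5.1
[0.0215, -0.0047, 0.0002, 0.0002, -0.0, -0.0889]
[0.0219, -0.0027, 0.0002, 0.0002, -0.0, -0.0889]
[0.022, -0.0008, 0.0002, 0.0002, -0.0, -0.0889]
[0.022, 0.0012, 0.0002, 0.0002, -0.0, -0.0889]
[0.0218, 0.0031, 0.0002, 0.0002, -0.0, -0.0889]
[0.0215, 0.0051, 0.0002, 0.0002, -0.0, -0.0889]
[0.0209, 0.0069, 0.0002, 0.0002, -0.0, -0.0889]
[0.0202, 0.0088, 0.0002, 0.0002, -0.0, -0.0889]
[0.0194, 0.0105, 0.0002, 0.0002, -0.0, -0.0889]
[0.0184, 0.0122, 0.0002, 0.0002, -0.0, -0.0889]
[0.0172, 0.0138, 0.0002, 0.0002, -0.0, -0.0889]
[0.0159, 0.0153, 0.0002, 0.0002, -0.0, -0.0889]
[0.0145, 0.0166, 0.0002, 0.0002, -0.0, -0.0889]
[0.013, 0.0178, 0.0002, 0.0002, -0.0, -0.0889]
[0.0113, 0.0189, 0.0002, 0.0002, -0.0, -0.0889]
[0.0096, 0.0198, 0.0002, 0.0002, -0.0, -0.0889]
[0.0078, 0.0206, 0.0002, 0.0002, -0.0, -0.0889]
[0.0059, 0.0212, 0.0002, 0.0002, -0.0, -0.0889]
```

The bar came out level (top constant at about 231 mm) with its underside about 7 mm above the reported z. Now I'll carry it over the rack.

arm_command:
  targets:
    - [[0.0215,-0.005,0,0,0,-0.089],[0.022,-0.003,0,0,0,-0.089],[0.022,-0.001,0,0,0,-0.089],[0.022,0.001,0,0,0,-0.089],[0.022,0.003,0,0,0,-0.089],[0.0215,0.005,0,0,0,-0.089],[0.021,0.007,0,0,0,-0.089],[0.02,0.009,0,0,0,-0.089],[0.0195,0.0105,0,0,0,-0.089]]

```text
clock: 8.3
position: [0.4809, -0.0142, 0.1928]
ee_rot: [-1.413, -2.805, -0.004]
force: [0.1, -0.8, -1.2]
width: 0.239
gripper_force: 25.0
```

arm_command:
  targets:
    - [[0.0185,0.012,0,0,0,-0.089],[0.017,0.014,0,0,0,-0.089],[0.016,0.015,0,0,0,-0.089],[0.0145,0.0165,0,0,0,-0.089],[0.013,0.018,0,0,0,-0.089],[0.0115,0.019,0,0,0,-0.089],[0.0095,0.02,0,0,0,-0.089],[0.008,0.0205,0,0,0,-0.089],[0.006,0.021,0,0,0,-0.089],[0,0,0,0,0,0]]

```text
clock: 9.55
position: [0.471, 0.1848, 0.1931]
ee_rot: [0.208, 3.135, 0.005]
force: [0.3, 0.1, -0.5]
width: 0.237
gripper_force: 25.0
```

Run:
```python
from h import *
st(); plan(473.8,182,80,82,5)
```

```text
9.55 [471.  184.8 193.1] jaw yaw 82.4 tilt [0.0002 0.0031] [ 0.3  0.1 -0.5] 0.2366652185147462 24.953653514385223 [-0.67  0.27  0.24  1.91 -0.08  0.97  1.04]
|d|/row 22.6 deg/row 0.1
[-0.0006, -0.0005, 0.0226, 0.0006, -0.0, 0.0014]
[-0.0006, -0.0005, 0.0226, 0.0006, -0.0, 0.0014]
[-0.0006, -0.0005, 0.0226, 0.0006, -0.0, 0.0014]
[-0.0006, -0.0005, 0.0226, 0.0006, -0.0, 0.0014]
[-0.0006, -0.0005, 0.0226, 0.0006, -0.0, 0.0014]
```

arm_command:
  targets:
    - [[-0.004,-0.001,0.03,0.0005,0,0.0015],[-0.004,-0.001,0.03,0.0005,0,0.0015],[-0.004,-0.001,0.03,0.0005,0,0.0015],[-0.004,0,0.02,0.0005,0,0.0015],[-0.004,0,0.003,0.0005,0,0.0015],[0,0,0,0,0,0]]

```text
clock: 10.3
position: [0.4915, 0.1766, 0.0807]
ee_rot: [0.23, 3.132, 0.0]
force: [-0.2, 0.9, -1.1]
width: 0.236
gripper_force: 25.0
```

Run:
```python
from h import *
st(); im=snap('top','top1'); c=cloud(im)
cv2.imwrite('pics/top1c.png',cv2.resize(im['pixels'][130:260,140:250,::-1],None,fx=4.5,fy=4.5,interpolation=cv2.INTER_CUBIC))
```

```text
10.3 [491.5 176.6  80.7] jaw yaw 81.61 tilt [0.0007 0.    ] [-0.2  0.9 -1.1] 0.23579974893748606 24.95406836271286 [-0.61  0.44  0.22  1.99 -0.14  0.72  1.12]
```

View pics/top1c.png

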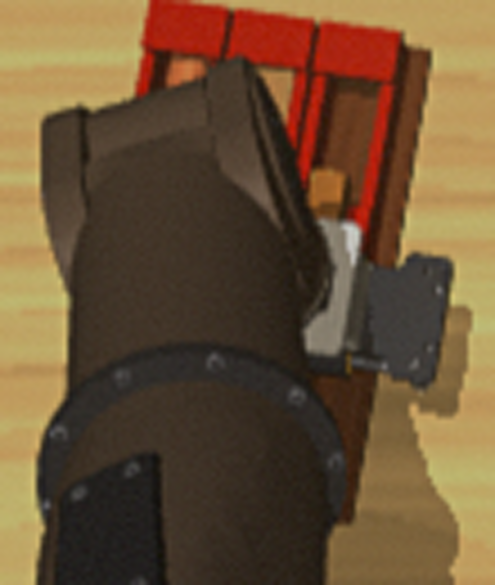

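I had the tool-x sign reversed (tool x now points towards the robot), so the nose hovers over the roof slat, still clear of it. The nose's far edge is at crop (312,168) to (347,172). I'll compute the bar's true position from those.

Run:
```python
from h import *
im=load('top1'); f=lambda x,y,z:1000*pix(im,140+x/4.5-.4,130+y/4.5-.4,z)
a,b=f(312,168,.1155),f(347,172,.1155); print(a,b)
ex=np.array([.9902,-.1401]);ey=np.array([.1401,.9902]); m=np.array([548.1,171.5])
s=arm.observe()['position'][:2]*1000
for n,P in(('nose',(a+b)/2),('tcp',s)): print(n,(P-m)@ex,(P-m)@ey)
c=cloud(im)*1; hsv=cv2.cvtColor(im['pixels'],cv2.COLOR_RGB2HSV)
M=(hsv[...,0]<20)&(hsv[...,1]>110)&(c[...,2]>.105)&(c[...,2]<.13)&(c[...,0]>.5)&(c[...,1]>.1)&(c[...,1]<.25)
q=c[M]*1000; r=(q[:,:2]-m); print(len(q),'x',np.percentile(r@ex,[2,98]),'y',np.percentile(r@ey,[2,50,98]),q[:,2].mean())
```

```text
[587.52871539 173.54646377] [584.93417167 152.06790054]
nose 38.97561916459161 -3.2654129904506988
tcp -56.86542172073148 -2.650884491345261
84 x [ 9.14762708 37.85076238] y [-14.06016297  -4.37337848   7.1948589 ] 114.77077551643296
```

arm_command:
  targets:
    - [[0.02,0.001,0,0,0,-0.003],[0.02,0.001,0,0,0,-0.003],[0.007,0.001,0,0,0,0],[0,0,0.025,0,0,0],[0,0,0.025,0,0,0],[0,0,0.015,0,0,0],[0,0,0.008,0,0,0],[0,0,0,0,0,0]]

```text
clock: 11.35
position: [0.4449, 0.1866, 0.0072]
ee_rot: [-0.219, -3.134, 0.0]
force: [-0.1, 0.6, -1.1]
width: 0.238
gripper_force: 25.0
```

Run:
```python
from h import *
st(); im=snap('side','side5'); snap('top','top2')
a=cv2.resize(im['pixels'][140:220,210:330,::-1],None,fx=6,fy=6,interpolation=cv2.INTER_CUBIC)
cv2.imwrite('pics/side5c.png',a)
```

```text
11.35 [444.9 186.6   7.2] jaw yaw 82.0 tilt [-0.0001 -0.0001] [-0.1  0.6 -1.1] 0.23824381452375945 24.9540576338768 [-0.64  0.51  0.17  2.14 -0.17  0.51  1.1 ]
```

View pics/side5c.png

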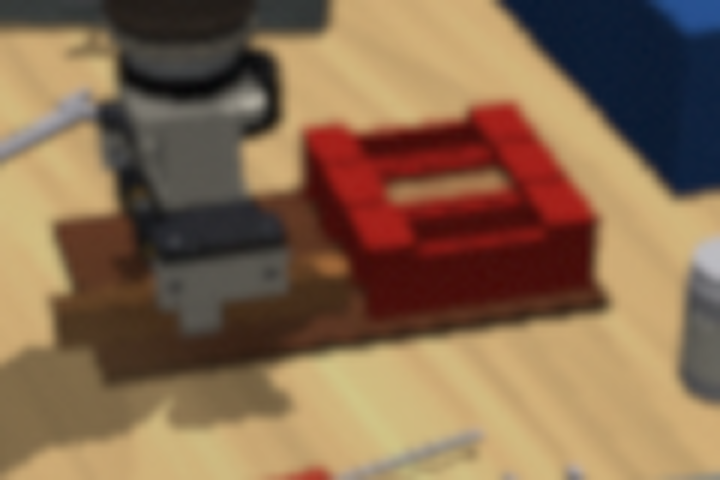

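The nose (355,265) is just outside the right-hand bay's mouth and in line with it. Next: forward 22 mm, then lower.

arm_command:
  targets:
    - [[-0.006,-0.001,0,0,0,0],[-0.008,0,0,0,0,0],[-0.008,0,0,0,0,0],[0,0,0.002,0,0,0],[0,0,0.002,0,0,0],[0,0,0,0,0,0]]

```text
clock: 12.2
position: [0.4662, 0.1826, 0.0032]
ee_rot: [-0.219, -3.134, -0.0]
force: [-0.0, 0.1, 1.4]
width: 0.236
gripper_force: 25.0
```

arm_command:
  targets:
    - [[0,0,0,0,0,0],[0,0,0,0,0,0],[0,0,0,0,0,0],[0,0,0,0,0,0],[0.01,0,0,0,0,0],[0.02,0,0,0,0,0],[0.02,0,0,0,0,0],[0.015,0,0,0,0,0],[0.004,0,0,0,0,0],[0,0,0,0,0,0]]
  jaw: 0.05

```text
clock: 13.45
position: [0.3983, 0.1923, 0.0033]
ee_rot: [0.218, 3.133, 0.001]
force: [0.1, 0.4, 0.4]
width: 0.545
gripper_force: 0.0
```

Run:
```python
from h import *
st(); im=snap('side','side6'); c=cloud(im)*1000
a=cv2.resize(im['pixels'][140:220,210:330,::-1],None,fx=6,fy=6,interpolation=cv2.INTER_CUBIC)
cv2.imwrite('pics/side6c.png',a)
```

```text
13.45 [398.3 192.3   3.3] jaw yaw 82.03 tilt [0.0006 0.0003] [0.1 0.4 0.4] 0.5448129134605879 0.0 [-0.7   0.48  0.17  2.23 -0.18  0.44  1.05]
```

View pics/side6c.png

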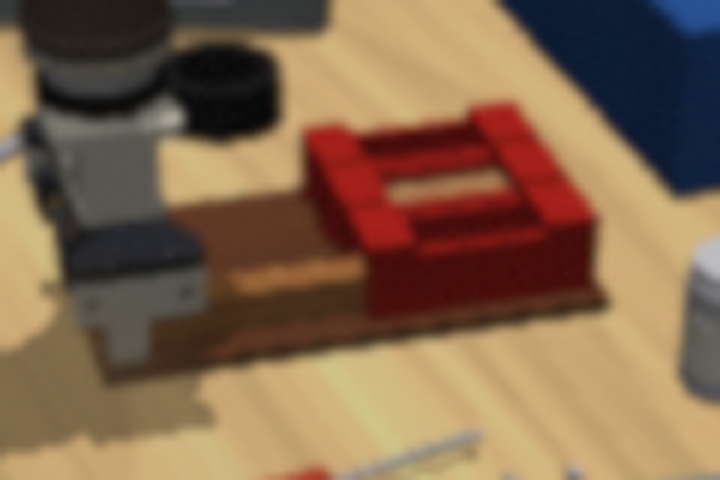

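The bar lies on the board with its nose inside the mouth, and the fingers straddle the tail at (128,340). I'll grip it there.

arm_command:
  targets:
    - [[0,0,0,0,0,0],[0,0,0,0,0,0],[0,0,0,0,0,0],[0,0,0,0,0,0],[0,0,0,0,0,0]]
  jaw: 0.01
  newtons: 20

```text
clock: 14.12
position: [0.3981, 0.1921, 0.0032]
ee_rot: [0.219, 3.134, 0.0]
force: [0.3, -1.5, -0.6]
width: 0.234
gripper_force: 20.0
```

arm_command:
  targets:
    - [[-0.01,0,0,0,0,0],[-0.02,0,0,0,0,0],[-0.02,0,0,0,0,0],[-0.02,0,0,0,0,0],[0,0,0,0,0,0]]

```text
clock: 14.75
position: [0.4686, 0.1821, 0.0032]
ee_rot: [0.221, 3.133, 0.0]
force: [0.0, 0.6, -1.0]
width: 0.24
gripper_force: 20.0
```

arm_command:
  targets:
    - [[-0.015,0,0,0,0,0],[-0.015,0,0,0,0,0],[-0.012,0,0,0,0,0],[-0.004,0,0,0,0,0],[-0.003,0,0,0,0,0],[-0.003,0,0,0,0,0],[0,0,0,0,0,0]]

```text
clock: 15.62
position: [0.5189, 0.1753, 0.0032]
ee_rot: [0.219, 3.134, 0.0]
force: [0.1, 0.1, -1.3]
width: 0.238
gripper_force: 20.0
```

arm_command:
  targets:
    - [[-0.002,0,0,0,0,0],[-0.002,0,0,0,0,0],[0,0,0,0,0,0]]

```text
clock: 16.0
position: [0.523, 0.1746, 0.0033]
ee_rot: [0.219, 3.134, 0.0]
force: [-0.4, 0.6, -1.3]
width: 0.24
gripper_force: 20.0
```

arm_command:
  targets:
    - [[-0.002,0,0,0,0,0],[-0.002,0,0,0,0,0],[0,0,0,0,0,0]]

```text
clock: 16.38
position: [0.5237, 0.1744, 0.0029]
ee_rot: [-0.217, -3.129, 0.001]
force: [-10.7, 0.3, 6.3]
width: 0.237
gripper_force: 20.5
```

Contact force is 10.7 N at 126 mm of travel, so the bar is home. Release and rise.

arm_command:
  targets:
    - [[0,0,0,0,0,0],[0,0,0,0,0,0],[0,0,0,0,0,0],[0,0,0,0,0,0],[0,0,-0.02,0,0,0],[0,0,-0.04,0,0,0],[0,0,-0.04,0,0,0],[0,0,-0.04,0,0,0],[0,0,-0.03,0,0,0],[0,0,0,0,0,0]]
  jaw: 0.05

```text
clock: 17.62
position: [0.5283, 0.1746, 0.1756]
ee_rot: [0.219, 3.13, 0.004]
force: [0.9, 0.6, -0.9]
width: 0.544
gripper_force: 0.0
```

Run:
```python
from h import *
st(); im=snap('side','side7'); c=cloud(im)
hsv=cv2.cvtColor(im['pixels'],cv2.COLOR_RGB2HSV)
ex=np.array([.9902,-.1401]);ey=np.array([.1401,.9902]); m=np.array([548.1,171.5])
r=(c[...,:2]*1000-m); X=r@ex; Y=r@ey; z=c[...,2]*1000
M=(abs(Y)<16)&(X>-150)&(X<5)&(z>20)&(z<50)
print(M.sum(),np.percentile(X[M],[2,10,50]),np.percentile(z[M],[5,95]),np.percentile(Y[M],[5,95]))
# handle target: grip (579,-232), finger offset 7 along -toolx, z: true = rep+31
plan(580,-226,190,-10,18)
```

```text
17.62 [528.3 174.6 175.6] jaw yaw 82.01 tilt [0.0044 0.0021] [ 0.9  0.6 -0.9] 0.5439614426971795 0.0 [-0.59  0.36  0.24  1.82 -0.1   0.97  1.12]
79 [-40.03996709 -38.93151624 -20.81420445] [21.71588922 39.10970561] [-15.22502749   5.3441309 ]
|d|/row 22.4 deg/row 5.1
[-0.006, -0.0216, -0.0009, 0.0001, 0.0, 0.0892]
[-0.0079, -0.021, -0.0009, 0.0001, 0.0, 0.0892]
[-0.0097, -0.0202, -0.0009, 0.0001, 0.0, 0.0892]
[-0.0115, -0.0193, -0.0009, 0.0001, 0.0, 0.0892]
[-0.0132, -0.0182, -0.0009, 0.0001, 0.0, 0.0892]
[-0.0147, -0.0169, -0.0009, 0.0001, 0.0, 0.0892]
[-0.0162, -0.0155, -0.0009, 0.0001, 0.0, 0.0892]
[-0.0175, -0.014, -0.0009, 0.0001, 0.0, 0.0892]
[-0.0187, -0.0124, -0.0009, 0.0001, 0.0, 0.0892]
[-0.0197, -0.0107, -0.0009, 0.0001, 0.0, 0.0892]
[-0.0206, -0.0089, -0.0009, 0.0001, 0.0, 0.0892]
[-0.0213, -0.007, -0.0009, 0.0001, 0.0, 0.0892]
[-0.0218, -0.0051, -0.0009, 0.0001, 0.0, 0.0892]
[-0.0222, -0.0031, -0.0009, 0.0001, 0.0, 0.0892]
[-0.0224, -0.0012, -0.0009, 0.0001, 0.0, 0.0892]
[-0.0224, 0.0008, -0.0009, 0.0001, 0.0, 0.0892]
[-0.0222, 0.0028, -0.0009, 0.0001, 0.0, 0.0892]
[-0.0219, 0.0048, -0.0009, 0.0001, 0.0, 0.0892]
```

The bar protrudes 40 mm as required, so it is home. Moving to the cover handle.

arm_command:
  targets:
    - [[-0.006,-0.0215,0,0,0,0.089],[-0.008,-0.021,0,0,0,0.089],[-0.0095,-0.02,0,0,0,0.089],[-0.0115,-0.0195,0,0,0,0.089],[-0.013,-0.018,0,0,0,0.089],[-0.0145,-0.017,0,0,0,0.089],[-0.016,-0.0155,0,0,0,0.089],[-0.0175,-0.014,0,0,0,0.089],[-0.0185,-0.0125,0,0,0,0.089]]

```text
clock: 18.8
position: [0.5528, -0.0268, 0.1733]
ee_rot: [1.431, 2.796, 0.0]
force: [0.1, -0.4, 0.7]
width: 0.542
gripper_force: 0.0
```

arm_command:
  targets:
    - [[-0.0195,-0.0105,0,0,0,0.089],[-0.0205,-0.009,0,0,0,0.089],[-0.0215,-0.007,0,0,0,0.089],[-0.022,-0.005,0,0,0,0.089],[-0.022,-0.003,0,0,0,0.089],[-0.0225,-0.001,0,0,0,0.089],[-0.0225,0.001,0,0,0,0.089],[-0.022,0.003,0,0,0,0.089],[-0.022,0.005,0,0,0,0.089],[0,0,0,0,0,0]]

```text
clock: 20.05
position: [0.5802, -0.2279, 0.1732]
ee_rot: [2.407, 2.017, -0.002]
force: [-1.1, 0.7, -0.3]
width: 0.544
gripper_force: 0.0
```

Run:
```python
from h import *
st(); plan(580,-226,100,-10,4)
c=cloud(snap('side','side8'))
M=(c[...,2]>.098)&(c[...,2]<.13)&(c[...,0]>.55)&(c[...,0]<.62)&(c[...,1]<-.19)&(c[...,1]>-.28)
q=c[M]*1000; print(len(q),cv2.minAreaRect(q[:,:2].astype(np.float32)),np.percentile(q[:,2],[5,95]))
```

```text
20.05 [ 580.2 -227.9  173.2] jaw yaw -10.07 tilt [-0.0001 -0.0014] [-1.1  0.7 -0.3] 0.544445211188969 0.0 [-0.17  0.54  0.69  1.68 -0.38  1.07  0.46]
|d|/row 18.3 deg/row 0.0
[0.0005, -0.0001, 0.0183, 0.0, 0.0004, -0.0003]
[0.0005, -0.0001, 0.0183, 0.0, 0.0004, -0.0003]
[0.0005, -0.0001, 0.0183, 0.0, 0.0004, -0.0003]
[0.0005, -0.0001, 0.0183, 0.0, 0.0004, -0.0003]
95 ((577.8375244140625, -235.24468994140625), (60.0117301940918, 12.89530086517334), 80.48168182373047) [ 98.98911195 111.61408365]
```

arm_command:
  targets:
    - [[0,0,0.02,0,0.0007,0],[0,0,0.03,0,0.0007,0],[0,0,0.025,0,0,0],[0,0,0.015,0,0,0],[0,0,0.008,0,0,0],[0,0,0,0,0,0]]

```text
clock: 20.85
position: [0.5806, -0.2249, 0.0752]
ee_rot: [-2.401, -2.024, -0.002]
force: [0.5, -0.4, -0.4]
width: 0.541
gripper_force: 0.0
```

arm_command:
  targets:
    - [[0,0,0,0,0,0],[0,0,0,0,0,0],[0,0,0,0,0,0],[0,0,0,0,0,0],[0,0,0,0,0,0],[0,0,0,0,0,0]]
  jaw: 0.003
  newtons: 20

```text
clock: 21.6
position: [0.5806, -0.2251, 0.0753]
ee_rot: [-2.402, -2.024, -0.002]
force: [0.1, 0.3, 2.2]
width: 0.131
gripper_force: 20.0
```

Gripped: 12 mm, the thickness of the rib. Now I'll pull along −tool y.

arm_command:
  targets:
    - [[0,-0.005,0,0,0,0],[0,-0.012,0,0,0,0],[0,-0.015,0,0,0,0],[0,-0.015,0,0,0,0],[0,-0.015,0,0,0,0],[0,-0.01,0,0,0,0],[0,-0.004,0,0,0,0],[0,0,0,0,0,0]]

```text
clock: 22.6
position: [0.5046, -0.2112, 0.0753]
ee_rot: [-2.4, -2.023, -0.002]
force: [-0.4, 5.5, 6.4]
width: 0.128
gripper_force: 20.0
```

arm_command:
  targets:
    - [[0,-0.002,0,0,0,0],[0,-0.002,0,0,0,0],[0,-0.002,0,0,0,0],[0,0,0,0,0,0]]

```text
clock: 23.1
position: [0.5024, -0.2109, 0.0753]
ee_rot: [2.399, 2.024, 0.006]
force: [13.7, 0.6, -7.1]
width: 0.13
gripper_force: 20.0
```

Force is up to 13.7 N after about 80 mm, so the cover is at its stop. Release, rise, and check.

arm_command:
  targets:
    - [[0,0,0,0,0,0],[0,0,0,0,0,0],[0,0,0,0,0,0],[0,0,0,0,0,0],[0,0,-0.02,0,0,0],[0,0,-0.04,0,0,0],[0,0,-0.05,0,0,0],[0,0,-0.05,0,0,0],[0,0,-0.04,0,0,0],[0,0,0,0,0,0]]
  jaw: 0.045

```text
clock: 24.35
position: [0.5009, -0.2125, 0.2781]
ee_rot: [2.4, 2.022, 0.007]
force: [-0.4, 0.2, -0.3]
width: 0.488
gripper_force: 0.0
```

Run:
```python
from h import *
st(); im=snap('side','side9'); c=cloud(im)
M=(c[...,2]>.1)&(c[...,2]<.13)&(c[...,0]>.46)&(c[...,0]<.62)&(c[...,1]<-.18)&(c[...,1]>-.27)
q=c[M]*1000; print(len(q),cv2.minAreaRect(q[:,:2].astype(np.float32)),np.percentile(q[:,2],[5,95]))
```

```text
24.35 [ 500.9 -212.5  278.1] jaw yaw -9.79 tilt [0.0057 0.0004] [-0.4  0.2 -0.3] 0.48824277186372067 0.0 [-0.29  0.3   0.78  1.73 -0.23  1.2   0.38]
87 ((500.0509338378906, -220.9958953857422), (61.9847412109375, 12.719025611877441), 80.07781219482422) [101.66232478 111.63557194]
```

View pics/side9.png

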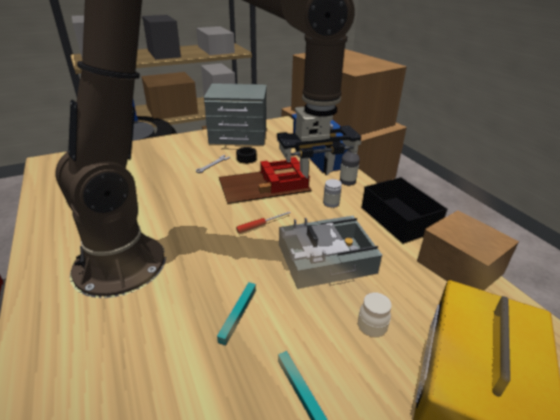

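The cover is open, with the handle at (312,233) and the well exposed. The bar's tail shows at the bay mouth (265,188), and the bystanders are where they started. Handing in.

```bash
python3 -c "
from cell import arm
print(arm.sign_off())"
```

```text
the job is handed in; nothing more can be done
None
```

I handed the job in at about 24 s on the robot's clock: the bar is home in the empty bay with 40 mm showing, the cover is open against its stop, and the bystanders looked undisturbed in the last picture.

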